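# Flip the status flag of the full board rack to green

### The arm

A 7-joint arm with a two-finger parallel gripper is mounted at the origin on the work surface. World frame = base frame: x ahead of the robot, y to its left, z up, the work surface at z = 0. Lengths are in m, angles in degrees, forces in N, time in s.
With the tool pointing down it reaches from about 0.4 to 0.875 m from the base axis. Payload 4.4 kg.
Tool frame: the origin (TCP) lies at the very end of the fingers, on their centre line; the grasp point (between the pads) lies 19 mm behind it; z points along the fingers, y is the line along which they close (so a half turn about z gives the same grasp; the last joint's range is limited). The gripper opens to 85 mm and grips with 20 to 120 N. Pads are 22 mm wide; open, the fingers measure 114 mm over their backs; the gripper's body (76 mm by 85 mm) begins 54 mm behind the grasp point. The pads swing forward as they close: fully open they stand 13 mm farther back than shut.
Start: joints at [71.746, 36.005, 2.206, 86.941, -1.547, 57.084, -1.146], TCP at [0.163, -0.629, 0.231] pointing down, gripper open.
Joint ranges: [-175.42, 175.42], [-21.48, 121.26], [-71.46, 75.88], [10.55, 141.38], [-63.04, 243.04], [13.31, 113.54], [-168.57, 168.57]. Speed limits (degrees/s): [147.25, 147.25, 180, 180, 180, 180, 180].

### API

Orientations are given as [roll, pitch, yaw] about the fixed x, y, z axes, in that order (R = Rz(yaw) Ry(pitch) Rx(roll)).
In Python, from workcell import env, eyes gives the robot as it stands. The module is installed in compiled form; this text tells all that it offers.
- The arm moves only by the tool servo_tool, never from a script. Its argument "moves" is one flat list of numbers, 4 for each row, row after row: the shift along the tool's x, y, z in mm, then the turn about the tool's z in degrees. In form: [dx, dy, dz, spin, dx, dy, dz, spin, ...]. A call has 1 to 20 rows; each row is the pose to reach, as a shift and turn from the pose commanded when the call began, along the tool's axes at that moment; what a row does not reach only later rows make up. A row lasts 1/10 s, in which the tool goes at most 50 mm and 8.59 degrees, less where a joint would pass 70% of its speed; a pose out of reach is approached as far as the arm can. A call with a gripper value outside its range is refused whole. "grip" is the finger opening in mm, from 0 to 85.4, set as the call begins (left out, the last holds). The fingers move at their own pace and stop on an object; "squeeze" is the grip in N (left out, the last holds). Time passes only in rows, so rows that repeat a pose let the fingers close. It gives the time, the measured TCP pose, the force, the opening and the grip force at its end, in the units of the state.
- env.read_state(): the state, without advancing time (a new reading comes with each control period).
- eyes.snapshot(name): name is "scene" or "top" or "wrist"; returns a dict with "img" (480x640x3 uint8, red, green, blue), "z_map" (480x640 float32, m along the optical axis (not along the pixel's ray), 0 where there is no reading), "K" (3x3 intrinsics, pixels), "rvec" (rotation vector, rad) and "tvec" (3), from world to camera coordinates, as OpenCV has them; the wrist camera has in their place "mount" (4x4, takes a point from camera to tool coordinates, whose origin is the TCP and whose axes are the flange's). Camera axes: x right, y down, z forward; pixel columns grow to the right and rows downward; lengths in m; the calibration is good to about 2 mm. The wrist camera is an equidistant fisheye: a pixel r from the principal point sees the ray r / f radians off the axis. A picture is of the moment at which its call begins: read the wrist's pose just before it.
- env.close_job(): hands the job in; it is judged then, once.
The state is a dict: "clock": time; "qpos": joint angles; "joint_velocities": joint speeds; "joint_torque": joint torques, N m; "tool_pos": TCP position; "ee_rot": TCP orientation; "force": force on the tool from outside, world axes, zero at the start; "torque": the same for the moment, N m; "grip_width": finger opening in m; "grasp_force": force on a finger pad.
Only numpy, scipy, OpenCV 4.12 (cv2) and the standard library are available. Lean on these libraries where they do the work, as an engineer would, in place of code of your own. Each camera call takes 0.05 s, during which the arm holds its last target. There are 200 camera calls.

### The job

The rack with a circuit board in every slot has passed inspection: with the fingertips only, flip the flag joined to it by a metal strip over its pivot from its red face to its green face. Press its yellow thumb tab down to raise the paddle, push the raised paddle on over, away from the rack, then press it down flat until it is fully home and leave it. Nothing is to be pinched, forced or lifted; leave the unfinished rack's flag and all loose things as they are.

Things in the scene. Friction and masses are not known exactly. Their poses are not given: they have to be found in the camera images.
- rack_full: The rack with a board in every one of its ten slots. Fixed. Black rack 180 (x) x 120 (y) mm, ends 64 mm high, green boards standing in it, tops 96 mm above the table. Origin: centre of its underside. Its flag stands 165 mm from there on its -y side, joined by a metal strip: aluminium foot 100 x 100 x 6 mm and two posts 81 mm high, 16 mm (y) by 10 mm, centred 36 mm either side of the flag's middle.
- hinge_full (a point): Middle of the flag's pivot line, 75 mm above the table (pin 10 mm thick, 62 mm long). Does not turn with the flag: x along the pivot, y level toward the rack, z up. Thin wire rests under the paddle reach 53 mm from the pivot line on both sides, 19 mm or more off its middle.
- flag_full (a joint): Angle of this rack's flag, rad. 0: paddle level on the rack's side of the pivot, red face up; 1.57: straight up; 3.14 (stop): level on the side away from the rack, green face up. Starts at 0 to 0.35. Stiff hinge (0.03 N m, about 1 N at the tab's end): the flag stays where it is left.
- tab_full (a point): Free end of the flag's yellow thumb tab, 30 mm wide, 4 mm thick, reaching 40 mm from the pivot line, 135 degrees ahead of the paddle: at angle 0 it slants up, away from the rack. Pressed straight down it raises the paddle: with its end 20 mm below pivot height the paddle stands at about 1.3 rad. It then swings below the pivot between the posts.
- edge_full (a point): Middle of the free edge of the flag's paddle, a plate 54 mm wide along the pivot, 4 mm thick, reaching 62 mm from the pivot line. Turns with the flag: y points outward from the pivot, z out of the red face.
- rack_part: The unfinished rack: only four boards, gaps between them. Fixed. Black rack 180 (x) x 120 (y) mm, ends 64 mm high, green boards standing in it, tops 96 mm above the table. Origin: centre of its underside. Its flag stands 165 mm from there on its -y side, joined by a metal strip: aluminium foot 100 x 100 x 6 mm and two posts 81 mm high, 16 mm (y) by 10 mm, centred 36 mm either side of the flag's middle.
- hinge_part (a point): Middle of the flag's pivot line, 75 mm above the table (pin 10 mm thick, 62 mm long). Does not turn with the flag: x along the pivot, y level toward the rack, z up. Thin wire rests under the paddle reach 53 mm from the pivot line on both sides, 19 mm or more off its middle.
- flag_part (a joint): Angle of this rack's flag, rad. 0: paddle level on the rack's side of the pivot, red face up; 1.57: straight up; 3.14 (stop): level on the side away from the rack, green face up. Starts at 0 to 0.35. Stiff hinge (0.03 N m, about 1 N at the tab's end): the flag stays where it is left.
- tab_part (a point): Free end of the flag's yellow thumb tab, 30 mm wide, 4 mm thick, reaching 40 mm from the pivot line, 135 degrees ahead of the paddle: at angle 0 it slants up, away from the rack. Pressed straight down it raises the paddle: with its end 20 mm below pivot height the paddle stands at about 1.3 rad. It then swings below the pivot between the posts.
- edge_part (a point): Middle of the free edge of the flag's paddle, a plate 54 mm wide along the pivot, 4 mm thick, reaching 62 mm from the pivot line. Turns with the flag: y points outward from the pivot, z out of the red face.
- spool: Bystander: steel-grey solder spool standing up, 48 mm across, 42 mm high, loose. Origin: centre of its underside.
- board: Bystander: bare green circuit board lying flat, 75 x 100 mm, 12 mm high with its parts, loose. Origin: centre of its underside.
- driver: Bystander: screwdriver with orange handle lying along its x, 160 mm long, loose. Origin: centre of its underside (middle of the tool).
- flux: Bystander: small glass jar with yellow cap, 44 mm across, 85 mm high, loose. Origin: centre of its underside.
- mug: Bystander: grey mug, 72 mm across, 80 mm high, handle at +y, loose. Origin: centre of its underside.
- bin: Bystander: blue divided parts tray, 100 x 120 x 45 mm, loose. Origin: centre of its underside.

How it is judged (in metres and radians):
At the end, for the whole second after the job is handed in: The full rack's flag lies level on the side away from its rack, green face up, within 0.14 rad (8 degrees) of its stop and at rest; the free edge of the unfinished rack's flag is within 20 mm of where it was, and so is every loose thing (value of joint flag_full above 3 rad and velocity of joint flag_full between -0.05 and 0.05 rad/s and distance of each of edge_part, spool, board, driver, flux, mug, bin from where it was at the start of the episode below 0.02 m); the robot touches nothing.
It fails at once if the unfinished rack's flag is turned (its free edge moves more than 20 mm) (distance of edge_part from where it was at the start of the episode above 0.02 m).
It fails at once if a loose thing is moved more than 20 mm or lifted (distance of any of spool, board, driver, flux, mug, bin from where it was at the start of the episode above 0.02 m).
It fails at once if a flag or rack is pinched or forced (more than 30 N from the fingers) (contact force between the fingers and rack_full above 30 N or contact force between the fingers and rack_part above 30 N).
It also fails if it takes over 48 s, if anything falls off the work surface, if the arm or the gripper's body presses on something with over 40 N, if the wrist force passes 120 N, or if a joint passes its speed limit or range.

## Working session

There is one attempt and no reset: what is moved stays moved. The work goes in short steps, Python scripts to look and compute and a tool call to move; the robot and the scene stay as the last step left them, time stands still between calls to the robot, and variables do not carry over. Pictures are saved under pics/ and viewed, at most 10 in all, crops included, and the job is handed in when it is done.

Besides the shell and the picture viewer there is one more tool, called after "Emit:" as name(argument=value, ...) on one line, values as JSON. servo_tool: Moves the arm, as the interface text tells. Its arguments: {"type":"object","properties":{"moves":{"type":"array"},"grip":{"type":"number"},"squeeze":{"type":"number"}},"required":["moves"]}

```bash
mkdir -p pics
cat > h.py <<'E'
import numpy as np, cv2
from workcell import env, eyes
def snap(n,f):
    s=eyes.snapshot(n); cv2.imwrite(f,s["img"][:,:,::-1]); np.savez(f[:-4]+".npz",**{k:v for k,v in s.items() if v is not None}); return s
def world(s):
    z=s["z_map"]; v,u=np.mgrid[:480,:640]; K=s["K"]
    c=np.stack([(u-K[0,2])/K[0,0]*z,(v-K[1,2])/K[1,1]*z,z],-1)
    R=cv2.Rodrigues(np.array(s["rvec"]))[0]
    return (c-np.array(s["tvec"]).ravel())@R
E
python3 - <<'E'
from h import *
print(env.read_state())
snap("top","pics/top.png"); snap("scene","pics/scene.png")
E
```

```text
{'clock': 0.0, 'qpos': array([71.7482211 , 36.05936489,  2.20085627, 86.99682683, -1.54596793,
       57.08448474, -1.14578399]), 'joint_velocities': array([-0.02035657, -0.0514057 ,  0.09471641, -0.13332179, -0.03890931,
        0.02987542, -0.08394628]), 'joint_torque': array([-2.82457968e-04, -5.63406730e+01,  1.22636531e+00, -1.93445492e+01,
        1.10581471e-02,  1.04657272e-02,  2.28264162e-05]), 'tool_pos': array([ 0.16242582, -0.62871929,  0.23037887]), 'ee_rot': array([-1.79888965e+02,  1.36653877e-03,  1.44837663e+01]), 'force': array([-0.26668229,  0.10931635, -0.34266273]), 'torque': array([ 0.03135005, -0.02682749,  0.02921227]), 'grasp_force': 0.0, 'grip_width': 0.08542684590635609}
```

View pics/top.png

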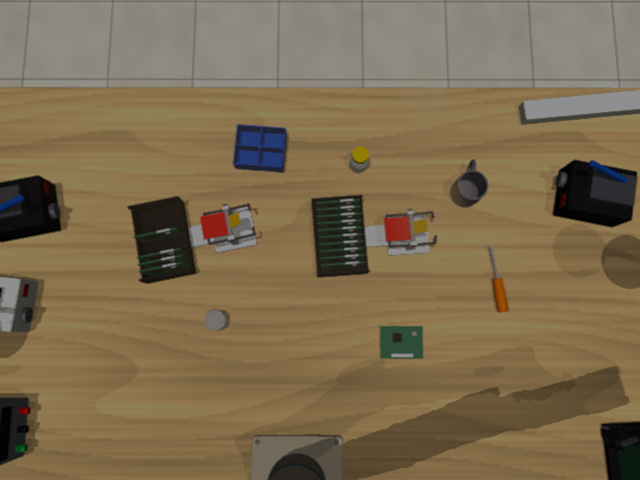

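View pics/scene.png

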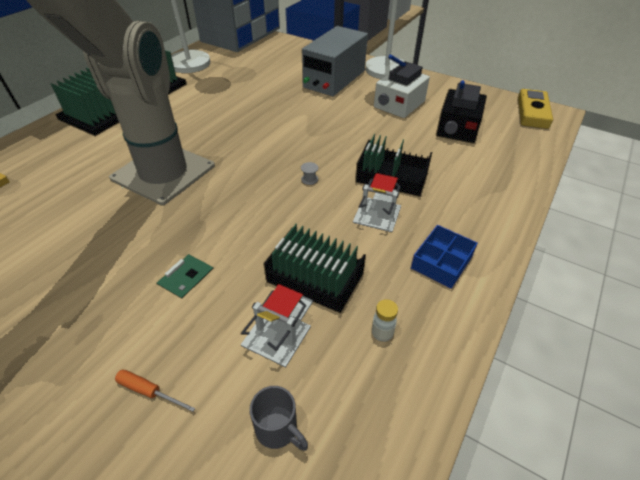

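The full rack is at about (340,235) in the top view. Its flag has a red paddle at (398,229), a yellow tab at (420,227) and a strip at (375,236). The part rack and its flag are at (163,240) and (215,225). The mug (470,185) and the flux jar (360,158) are near the full flag. Next I'll measure these points.

Run:
```python
from h import *
for n in("top","scene"):
    s=dict(np.load(f"pics/{n}.npz")); W=world(s); im=s["img"].astype(int); r,g,b=im[...,0],im[...,1],im[...,2]
    u=np.arange(640)[None]+0*r; v=np.arange(480)[:,None]+0*r
    box=((u>375)&(u<440)&(v>205)&(v<260)) if n=="top" else ((u>235)&(u<320)&(v>280)&(v<365))
    def st(nm,m):
        p=W[m]; print(n,nm,m.sum(),"med",np.median(p,0).round(3),"min",np.percentile(p,3,axis=0).round(3),"max",np.percentile(p,97,axis=0).round(3))
    red=box&(r>140)&(g<70)&(b<70); st("red",red)
    rect=cv2.minAreaRect(W[red][:,:2].astype(np.float32)*1000);print(rect)
    p=W[red]; c=p.mean(0); print("normal",np.linalg.svd(p-c)[2][2],c)
    st("yel",box&(r>120)&(g>90)&(b<60))
    gr=box&(abs(r-b)<25)&(r>90)
    st("posts",gr&(W[...,2]>.07)); st("foot",gr&(W[...,2]<.015)&(W[...,2]>.002))
    fm=gr&(W[...,2]<.012)&(W[...,2]>.003)
    if n=="top":
        for lo,hi,x0,x1 in((.05,.068,300,375),): 
            m=(W[...,2]>.03)&(W[...,2]<.11)&(u>305)&(u<372)&(v>185)&(v<285)
            st("rack",m); print(cv2.minAreaRect(W[m][:,:2].astype(np.float32)*1000))
        m=(W[...,2]>.03)&(u>440)&(u<495)&(v>150)&(v<215); st("mug",m)
        m=(W[...,2]>.03)&(u>340)&(u<375)&(v>140)&(v<175); st("flux",m)
        print(W[5:470:60,300].round(2).tolist()[:0])
    x0,x1,y0,y1=(360,450,195,270) if n=="top" else (225,335,270,370)
    cr=cv2.resize(s["img"][y0:y1,x0:x1,::-1],None,fx=5 if n=="scene" else 6,fy=5 if n=="scene" else 6,interpolation=cv2.INTER_CUBIC)
    cv2.imwrite(f"pics/{n}_c.png",cr); print(cr.shape)
a=cv2.imread("pics/top_c.png");b=cv2.imread("pics/scene_c.png");a=cv2.resize(a,(400,333));b=cv2.resize(b,(400,364))
o=np.zeros((364,800,3),np.uint8);o[:333,:400]=a;o[:,400:]=b;cv2.imwrite("pics/both.png",o)
```

```text
top red 481 med [ 0.57  -0.229  0.078] min [ 0.547 -0.254  0.073] max [ 0.593 -0.205  0.083]
((451.701171875, -160.19850158691406), (67.84673309326172, 339.68426513671875), 59.32827377319336)
normal [ 0.8975943  -0.37146741  0.23735298] [ 0.5689315  -0.22878003  0.08060754]
top yel 170 med [ 0.572 -0.279  0.092] min [ 0.559 -0.31   0.011] max [ 0.587 -0.266  0.105]
top posts 127 med [ 0.57  -0.262  0.08 ] min [ 0.531 -0.269  0.074] max [ 0.611 -0.253  0.087]
top foot 677 med [ 0.55  -0.253  0.006] min [ 0.523 -0.311  0.002] max [ 0.613 -0.19   0.012]
top rack 3420 med [ 0.565 -0.097  0.067] min [ 0.472 -0.155  0.033] max [ 0.644 -0.039  0.097]
((559.237548828125, -97.71156311035156), (181.8337860107422, 120.38958740234375), 4.401040077209473)
top mug 660 med [ 0.677 -0.41   0.065] min [ 0.637 -0.438  0.032] max [ 0.734 -0.369  0.084]
top flux 363 med [ 0.737 -0.144  0.083] min [ 0.723 -0.163  0.037] max [ 0.761 -0.125  0.09 ]
[]
(450, 540, 3)
scene red 683 med [ 0.57  -0.23   0.078] min [ 0.544 -0.255  0.076] max [ 0.594 -0.203  0.08 ]
((700.6072998046875, -415.45367431640625), (69.740478515625, 527.7489013671875), 35.08271789550781)
normal [ 0.59112774 -0.50014771 -0.63278769] [ 0.57039591 -0.23078145  0.07976876]
scene yel 76 med [ 0.575 -0.279  0.094] min [ 0.561 -0.289  0.084] max [ 0.587 -0.269  0.104]
scene posts 233 med [ 0.582 -0.264  0.08 ] min [ 0.532 -0.611  0.072] max [ 0.881 -0.254  0.749]
scene foot 1834 med [ 0.576 -0.273  0.006] min [ 0.53  -0.311  0.003] max [ 0.62  -0.169  0.009]
(500, 550, 3)
```

View pics/both.png

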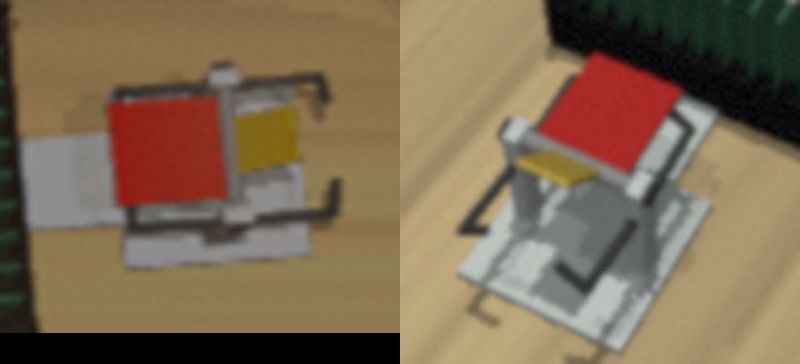

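The hinge comes out near (0.572, -0.262) with yaw about 4.4° from the rack's footprint. That agrees with the posts, the red paddle and the 165 mm offset, and the flag is at about 0 rad. I'll close the fingers and fly to above the tab.

Emit:
servo_tool(moves=[15,-7,0,1,45,-20,0,2,80,-36,0,3,115,-52,0,4,150,-68,0,5,185,-84,0,6,220,-100,0,7,255,-115,0,8,290,-131,0,9,325,-147,0,10,360,-163,0,10,395,-178,0,10,430,-194,10,10,455,-206,20,10,472,-213,30,10,482,-217,40,10,482,-217,50,10,482,-217,50,10,482,-217,50,10,482,-217,50,10], grip=0, squeeze=20)

```text
clock: 2.1
tool_pos: [0.5743, -0.3004, 0.182]
ee_rot: [179.9, -0.0, 4.4]
force: [-0.4, -0.1, -0.8]
grip_width: -0.0
grasp_force: 0.0
```

```bash
cat >> h.py <<'E'
a=np.radians(4.4); H=np.array([.572,-.262,.075]); ey=np.array([-np.sin(a),np.cos(a),0]); ex=np.array([np.cos(a),np.sin(a),0])
def loc(p): d=np.asarray(p)-H; return (np.array([d@ex,d@ey,d[2]])*1000).round(1)
def rep():
    s=env.read_state(); print(s["clock"],"tcp local mm",loc(s["tool_pos"]),s["tool_pos"].round(4),"rot",s["ee_rot"].round(2),"F",s["force"].round(2),s["grip_width"]); return s
E
python3 - <<'E'
from h import *
st=rep(); s=snap("wrist","pics/w1.png"); print(s["mount"],s["K"])
t=snap("scene","pics/s1.png")
cv2.imwrite("pics/s1c.png",cv2.resize(t["img"][200:400,180:400,::-1],None,fx=2.7,fy=2.7))
E
```

```text
2.1 tcp local mm [ -0.7 -38.4 107. ] [ 0.5743 -0.3004  0.182 ] rot [ 1.7994e+02 -2.0000e-02  4.3500e+00] F [-0.35 -0.14 -0.78] -4.8349316871936934e-05
[[ 8.82704393e-05 -9.50268415e-01 -3.11432067e-01  7.87412704e-02]
 [ 9.99999994e-01  1.04689023e-04 -3.60021789e-05 -8.09112675e-04]
 [ 6.68152523e-05 -3.11432062e-01  9.50268418e-01 -1.41394508e-01]
 [ 0.00000000e+00  0.00000000e+00  0.00000000e+00  1.00000000e+00]] [[371.64829954   0.         316.76825543]
 [  0.         371.64829954 241.59483455]
 [  0.           0.           1.        ]]
```

View pics/w1.png

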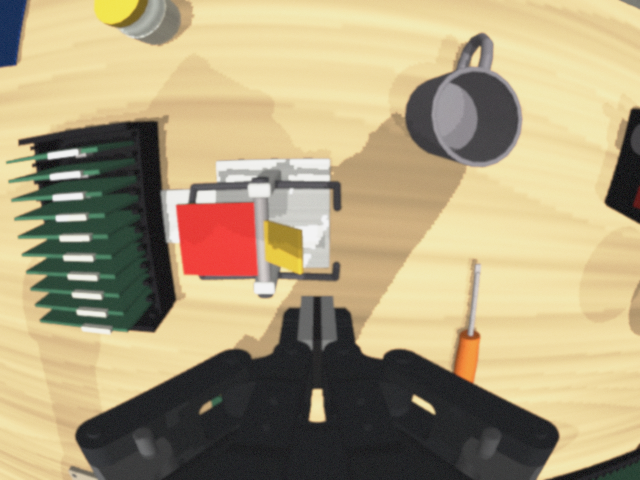

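View pics/s1c.png

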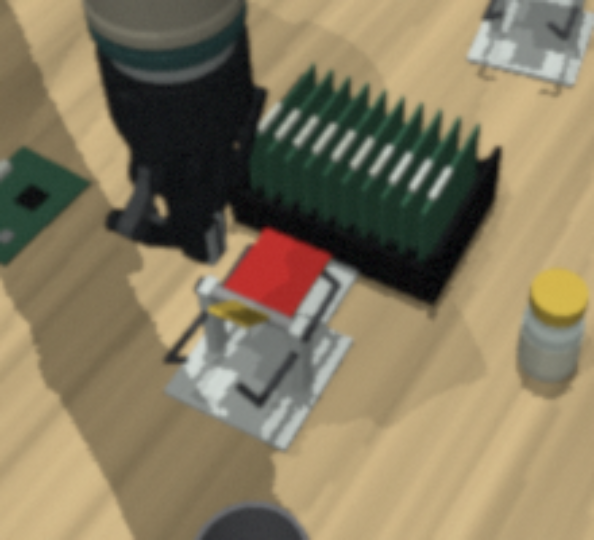

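The wrist view shows the post tops at (260,188) and (264,288), the tab at (284,248) and the finger tips at (317,300). The linkage knuckles spread sideways to (90,430) and (545,430). I'll check the flag position and the knuckle clearance from depth.

```bash
cat >> h.py <<'E'
from scipy.spatial.transform import Rotation as Ro
def wrist(s,st):
    K=s["K"]; v,u=np.mgrid[:480,:640]; x=(u-K[0,2])/K[0,0]; y=(v-K[1,2])/K[1,1]; th=np.hypot(x,y)+1e-9
    z=s["z_map"]; k=np.tan(th)/th*z; c=np.stack([x*k,y*k,z,np.ones_like(z)],-1)
    T=(c@np.array(s["mount"]).T)[...,:3]
    return T, T@Ro.from_euler("xyz",st["ee_rot"],degrees=True).as_matrix().T+st["tool_pos"]
E
python3 - <<'E'
from h import *
st=rep(); s=dict(np.load("pics/w1.npz")); T,W=wrist(s,st)
L=(W-H)@np.stack([ex,ey,[0,0,1]],1)*1000
for n,(u,v) in dict(postA=(260,188),postB=(264,288),red=(218,238),tabmid=(284,248),tab1=(298,234),tab2=(299,268),tip=(310,300),tip2=(326,300),kn=(90,432),kn2=(150,400),kn3=(230,360),kn4=(290,330)).items(): print(n,L[v,u].round(1),"tool",(T[v,u]*1000).round(1))
im=s["img"].astype(int);r,g,b=im[...,0],im[...,1],im[...,2];v,u=np.mgrid[:480,:640]
box=(u>160)&(u<350)&(v>150)&(v<310)
for n,m in(("red",box&(r>150)&(g<80)),("yel",box&(r>120)&(g>90)&(b<60)),("hi",box&(abs(r-b)<40)&(L[...,2]>0)&(L[...,2]<12))):
    print(n,m.sum(),np.percentile(L[m],[2,50,98],axis=0).round(1).tolist())
m=(v>300)&(s["z_map"]>0)&(T[...,2]>-.12)&(T[...,2]<.0)
for lo in range(-120,0,15):
    q=m&(T[...,2]*1000>=lo)&(T[...,2]*1000<lo+15)
    if q.sum():print(lo,"x",np.percentile(T[q][:,0],[1,99]).round(3),"y",np.percentile(T[q][:,1],[1,99]).round(3))
E
```

```text
2.2 tcp local mm [ -0.2 -37.9 107.1] [ 0.5747 -0.2998  0.1821] rot [ 1.7995e+02 -5.0000e-02  4.4000e+00] F [ 0.29 -0.47  0.48] -0.000316092944133069
postA [36.8  0.6  6.5] tool [ 36.9 -38.5 100.6]
postB [-37.1   1.4   4. ] tool [-37.1 -39.4 103.1]
red [ 0.8 33.1  2.5] tool [  0.8 -71.  104.5]
tabmid [ -1.3 -15.6  18.2] tool [ -1.2 -22.4  88.9]
tab1 [ 10.8 -25.4  26.3] tool [ 10.9 -12.6  80.8]
tab2 [-11.8 -25.7  27.1] tool [-11.7 -12.2  80. ]
tip [  8.9 -34.3 112.7] tool [ 9.1 -3.6 -5.6]
tip2 [  9.1 -40.8 113.1] tool [ 9.3  3.  -6. ]
kn [ 12.1  18.6 195.6] tool [ 12.3 -56.4 -88.5]
kn2 [ 10.1   8.5 178.3] tool [ 10.3 -46.2 -71.2]
kn3 [ 11.4 -10.8 158.5] tool [ 11.6 -27.  -51.4]
kn4 [  5.2 -27.1 130.2] tool [  5.4 -10.8 -23.1]
red 5200 [[-26.5, 8.0, 0.1], [0.3, 33.4, 1.6], [24.8, 60.9, 3.2]]
yel 842 [[-3.5, -26.6, 6.5], [5.3, -16.0, 18.9], [13.4, -3.6, 28.0]]
hi 1559 [[-42.6, -5.8, 0.9], [8.0, 1.6, 3.9], [42.2, 8.4, 5.9]]
-105 x [0.    0.019] y [-0.059  0.057]
-90 x [-0.006  0.017] y [-0.059  0.057]
-75 x [-0.01   0.016] y [-0.05   0.048]
-60 x [-0.01   0.012] y [-0.039  0.037]
-45 x [-0.012  0.013] y [-0.026  0.025]
-30 x [0.005 0.01 ] y [-0.014  0.013]
-15 x [0.005 0.01 ] y [-0.014  0.012]
```

The pivot agrees to about 1 mm, and the tab end is at about y -27, z +28 mm (angle about 0). The knuckles spread ±50 mm at 75 mm above the tip, so I'll drift outward while pressing to stay clear of the rising paddle.

Emit:
servo_tool(moves=[0,-2,10,0,0,-3,25,0,0,-3,40,0,0,-3,55,0,0,-3,65,0,0,-3,72,0,0,-2,77,0,0,-1,82,0,0,0,87,0,0,1,92,0,0,2,97,0,0,3,101,0,0,4,105,0,0,4,105,0])

```text
clock: 3.6
tool_pos: [0.5757, -0.3077, 0.0769]
ee_rot: [179.6, -0.1, 4.3]
force: [1.3, -7.8, -0.3]
grip_width: -0.0003
grasp_force: 4.0
```

Run:
```python
from h import *
rep(); t=snap("scene","pics/s2.png")
cv2.imwrite("pics/s2c.png",cv2.resize(t["img"][200:380,200:380,::-1],None,fx=3,fy=3))
```

```text
3.6 tcp local mm [  0.2 -45.9   1.9] [ 0.5757 -0.3077  0.0769] rot [ 1.7961e+02 -1.4000e-01  4.3400e+00] F [ 1.32 -7.77 -0.3 ] -0.0002928022025605902
```

View pics/s2c.png

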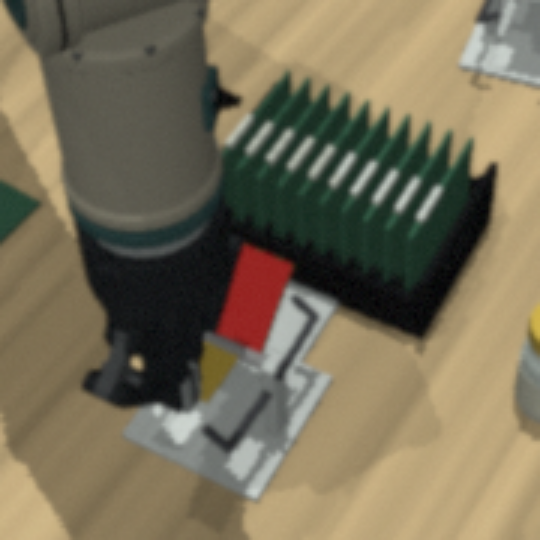

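The force is sideways (-7.8 N along y) and the tab end lies against the finger's flank, so the tips are narrow along the closing line. The paddle is only about 25° up. I'll retreat and turn the gripper 90°, so the 22 mm pad width bears on the tab and the knuckles lie along the pivot.

Emit:
servo_tool(moves=[0,8,0,0,0,12,-10,0,0,12,-30,0,0,12,-50,0,0,12,-70,0,0,12,-80,6,0,12,-80,14,0,12,-80,22,0,12,-80,30,0,12,-80,38,0,12,-80,46,0,12,-80,54,0,12,-80,62,0,12,-80,70,0,12,-80,78,0,12,-80,86,0,5,-80,90,0,-2,-80,90,0,-8,-80,90,0,-8,-80,90])

```text
clock: 5.65
tool_pos: [0.5752, -0.2929, 0.1565]
ee_rot: [-180.0, 0.1, -85.3]
force: [0.7, 0.2, 0.2]
grip_width: -0.0001
grasp_force: 0.0
```

Run:
```python
from h import *
st=rep(); s=snap("wrist","pics/w2.png"); print(st["qpos"].round(1))
T,W=wrist(s,st); L=(W-H)@np.stack([ex,ey,[0,0,1]],1)*1000
im=s["img"].astype(int);r,g,b=im[...,0],im[...,1],im[...,2]
for n,m in(("red",(r>150)&(g<80)&(b<80)),("yel",(r>120)&(g>90)&(b<60))):
    m&=(abs(L)<90).all(-1); print(n,m.sum(),np.percentile(L[m],[2,50,98],axis=0).round(1).tolist())
m=(abs(T[...,1])<.03)&(s["z_map"]>0)
for lo in range(-30,2,4):
    q=m&(T[...,2]*1000>=lo)&(T[...,2]*1000<lo+4)
    if q.sum():print(lo,q.sum(),"x",np.percentile(T[q][:,0],[1,99]).round(3),"y",np.percentile(T[q][:,1],[1,99]).round(3))
```

```text
5.65 tcp local mm [  0.8 -31.   81.5] [ 0.5752 -0.2929  0.1565] rot [-1.7997e+02  1.0000e-01 -8.5340e+01] F [0.71 0.18 0.18] -7.811702116924925e-05
[   7.8   43.5   29.3   92.4  -25.8   51.  -128.5]
red 307 [[-27.9, 3.6, 3.9], [16.4, 9.6, 9.7], [24.4, 23.1, 22.0]]
yel 2019 [[-14.9, -38.3, 0.2], [-2.5, -23.2, 1.6], [11.5, -5.1, 3.1]]
-30 417 x [0.006 0.011] y [-0.012  0.015]
-26 409 x [0.005 0.011] y [-0.012  0.015]
-22 373 x [0.005 0.011] y [-0.012  0.015]
-18 336 x [0.005 0.011] y [-0.012  0.015]
-14 328 x [0.005 0.011] y [-0.012  0.014]
-10 263 x [0.006 0.011] y [-0.011  0.014]
-6 124 x [0.005 0.011] y [-0.008  0.013]
-2 1 x [0.01 0.01] y [0.003 0.003]
```

View pics/w2.png

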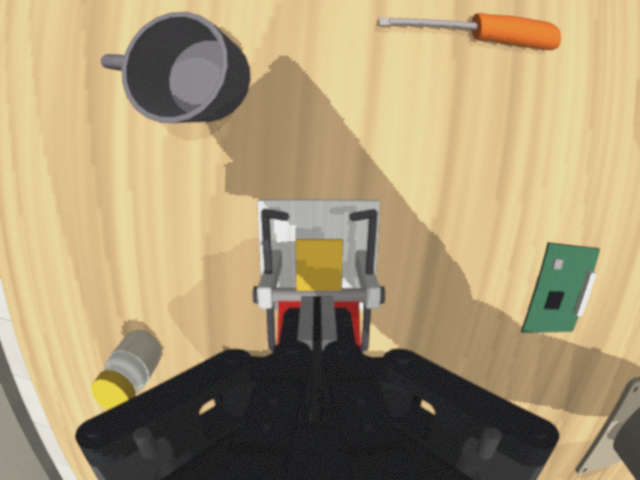

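The tab is now level (end at y -39, z about +1 mm, paddle about 43° up), centred under the pads. Now I'll press it.

Emit:
servo_tool(moves=[2,0,15,0,4,0,35,0,5,0,55,0,5,0,70,0,5,0,76,0,5,0,80,0,5,0,84,0,5,0,87,0,5,0,90,0,5,0,93,0,5,0,96,0,5,0,98,0,5,0,100,0,5,0,100,0])

```text
clock: 7.1
tool_pos: [0.5751, -0.2997, 0.056]
ee_rot: [180.0, -0.0, -85.5]
force: [0.4, 0.0, -0.2]
grip_width: 0.0005
grasp_force: 0.0
```

Run:
```python
from h import *
rep(); t=snap("scene","pics/s3.png")
cv2.imwrite("pics/s3c.png",cv2.resize(t["img"][200:380,200:380,::-1],None,fx=3,fy=3))
```

```text
7.1 tcp local mm [  0.2 -37.9 -19. ] [ 0.5751 -0.2997  0.056 ] rot [180.    -0.   -85.52] F [ 0.42  0.02 -0.22] 0.00048156857609623553
```

View pics/s3c.png

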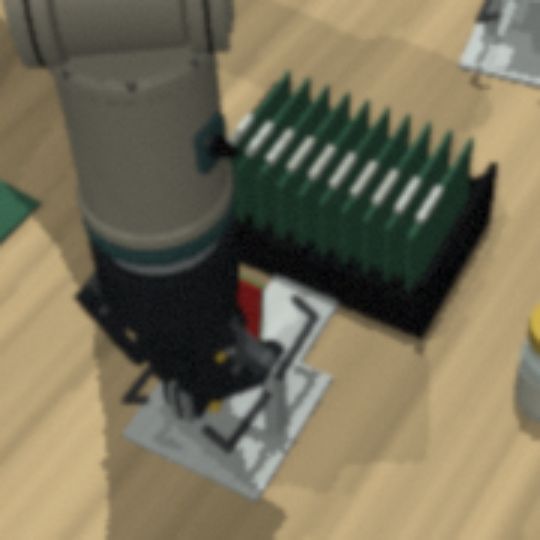

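The tab is pressed to -19 mm and the paddle is up steeply; its red face is visible at (250,300). I'll retreat, cross over above the paddle and come down on the rack side.

Emit:
servo_tool(moves=[0,0,-10,0,0,0,-35,0,0,0,-65,0,0,0,-95,0,0,0,-110,0,-8,0,-113,0,-25,0,-113,0,-45,0,-113,0,-65,0,-113,0,-80,0,-113,0,-86,0,-110,0,-86,0,-100,0,-86,0,-88,0,-86,0,-88,0])

```text
clock: 8.55
tool_pos: [0.5668, -0.2144, 0.1419]
ee_rot: [179.8, 0.1, -85.6]
force: [-0.1, 0.5, -0.5]
grip_width: 0.0001
grasp_force: 0.0
```

Run:
```python
from h import *
rep(); s=snap("scene","pics/s4.png"); W=world(s); L=(W-H)@np.stack([ex,ey,[0,0,1]],1)*1000
im=s["img"].astype(int);r,g,b=im[...,0],im[...,1],im[...,2]
m=(r>90)&(g<60)&(b<60)&(abs(L)<90).all(-1); print(m.sum(),np.percentile(L[m],[2,50,98],axis=0).round(1).tolist())
p=L[m]; print("angle",np.degrees(np.arctan(np.polyfit(p[:,2],p[:,1],1))))
```

```text
8.55 tcp local mm [-1.6 47.9 66.9] [ 0.5668 -0.2144  0.1419] rot [ 1.7978e+02  5.0000e-02 -8.5600e+01] F [-0.07  0.55 -0.5 ] 5.433668394475846e-05
590 [[-25.5, -1.2, 7.4], [0.4, 3.6, 36.3], [25.8, 8.8, 61.5]]
angle [  9.26375817 -65.31172048]
```

The paddle stands at about 80°, with its tip at y +10, z 61 mm. I'll lower the fingertips behind it and push it over along an arc.

Emit:
servo_tool(moves=[0,-2,12,0,0,-2,24,0,3,-2,27,0,12,-2,27,0,21,-2,27,0,29,-2,27,0,37,-2,27,0,45,-2,27,0,53,-2,27,0,60,-2,28,0,66,-2,30,0,72,-2,33,0,77,-2,37,0,81,-2,42,0,84,-2,47,0,85,-2,52,0,85,-2,56,0,85,-2,56,0])

```text
clock: 10.4
tool_pos: [0.5766, -0.2982, 0.0875]
ee_rot: [179.9, 0.0, -85.5]
force: [-0.8, 1.2, -0.3]
grip_width: 0.0004
grasp_force: 0.0
```

Run:
```python
from h import *
rep(); t=snap("scene","pics/s5.png")
cv2.imwrite("pics/s5c.png",cv2.resize(t["img"][200:380,200:380,::-1],None,fx=3,fy=3))
```

```text
10.4 tcp local mm [  1.8 -36.4  12.5] [ 0.5766 -0.2982  0.0875] rot [ 1.7994e+02  4.0000e-02 -8.5510e+01] F [-0.76  1.21 -0.31] 0.0003602137057095285
```

View pics/s5c.png

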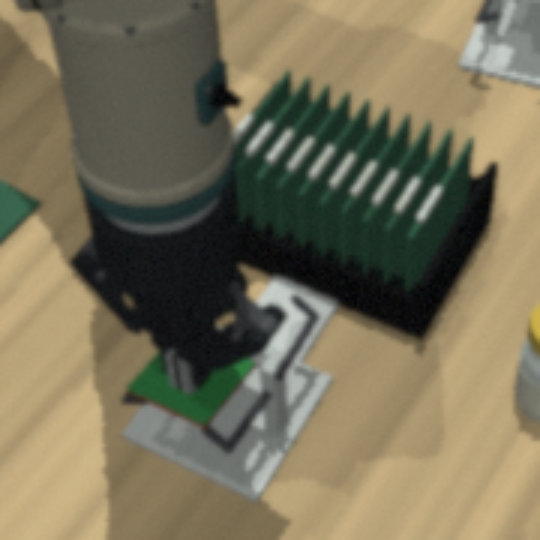

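The green face is up and nearly level under the fingertips. Now I'll press it gently home, further out along the paddle.

Emit:
servo_tool(moves=[2,0,0,0,5,0,2,0,6,0,4,0,6,0,6,0,6,0,8,0,6,0,9,0,6,0,10,0,6,0,11,0,6,0,11,0,6,0,11,0])

```text
clock: 11.45
tool_pos: [0.5774, -0.3043, 0.0772]
ee_rot: [180.0, 0.0, -85.5]
force: [-0.8, 0.5, 0.5]
grip_width: 0.0004
grasp_force: 0.0
```

Emit:
servo_tool(moves=[0,0,0.5,0,0,0,1,0,0,0,1.5,0,0,0,2,0,0,0,2,0])

```text
clock: 11.95
tool_pos: [0.5776, -0.3043, 0.0768]
ee_rot: [-180.0, 0.0, -85.5]
force: [-2.2, 1.6, 9.6]
grip_width: 0.0002
grasp_force: 5.2
```

There is a firm 9.6 N stop at z 76.8 mm, which is the level height. I'll lift off and check.

Emit:
servo_tool(moves=[0,0,-5,0,0,0,-20,0,0,0,-50,0,0,0,-90,0,0,0,-120,0,0,-30,-130,0,0,0,-130,0,0,0,-130,0])

```text
clock: 12.75
tool_pos: [0.5748, -0.3057, 0.2067]
ee_rot: [179.9, -0.0, -85.6]
force: [-0.1, -0.1, -1.3]
grip_width: 0.0001
grasp_force: 0.0
```

Run:
```python
from h import *
st=rep(); s=snap("scene","pics/s6.png"); W=world(s); L=(W-H)@np.stack([ex,ey,[0,0,1]],1)*1000
im=s["img"].astype(int);r,g,b=im[...,0],im[...,1],im[...,2]
m=(g>80)&(r<60)&(b<60)&(abs(L)<80).all(-1)&(L[...,2]>-30); p=L[m]
print(len(p),np.percentile(p,[2,50,98],axis=0).round(1).tolist()); print("slope deg",np.degrees(np.arctan(np.polyfit(p[:,1],p[:,2],1)[0])))
cv2.imwrite("pics/s6c.png",s["img"][:,:,::-1])
```

```text
12.75 tcp local mm [ -0.6 -43.8 131.7] [ 0.5748 -0.3057  0.2067] rot [ 1.799e+02 -5.000e-02 -8.564e+01] F [-0.15 -0.09 -1.33] 6.27701035046832e-05
577 [[-25.8, -60.8, -0.1], [-6.7, -42.1, 2.1], [24.0, -9.1, 4.3]]
slope deg -0.0667545086269184
```

View pics/s6c.png

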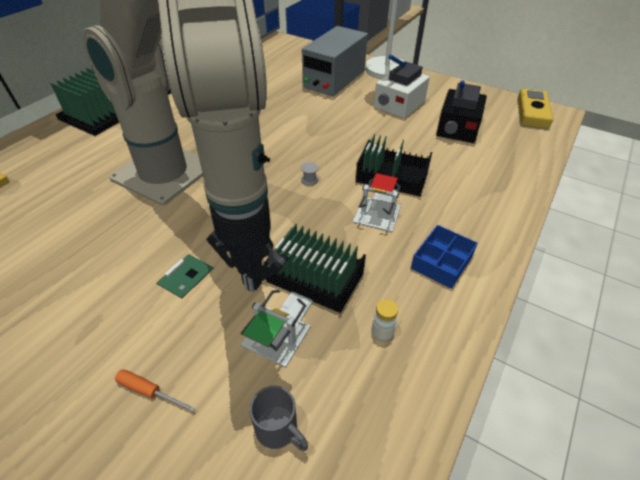

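The green paddle at (265,328) lies level, with a slope of 0° at +2 mm. Everything else is where it was and the arm is clear, so I'll hand the job in.

```bash
python3 -c "
from workcell import env
print(env.close_job())"
```

```text
the job is handed in; nothing more can be done
None
```

The full rack's flag is flipped to its green face, measured level and pressed to its stop; the unfinished rack's flag and loose things look undisturbed, the arm is clear, and the job is handed in (no verdict was returned).

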